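# Seat a drilled plate on its pins and clamp it with the ratchet clamp

### The job

Pick up the oak plate with the two holes, set it down over the two upright pins of the clamping jig until it lies flush on its seat, and let go of it. Then pump the clamp's two squeeze levers together again and again, letting them spring open between squeezes, until the jaw presses against the plate, and finish while still squeezing the levers: firmly enough to hold the plate tight, gently enough not to crush it. Move the jaw only by the levers, do not drop the plate, and leave everything else on the bench where it is.

Things in the scene. Friction and masses are not known exactly. Their poses are not given: they have to be found in the camera images.
- jig: Clamping jig fixed to the bench: plywood board 120 (its x) x 350 (its y) x 20 mm. Origin: centre of the board's underside. The seat with two pins is at its +y end, the clamp (dark housing, toothed steel bar, jaw, two squeeze levers with black grips) at its -y end; the jaw moves along +y toward the seat. Yaw within 0.2 rad of 0 (y to the robot's left).
- seat (a point): Centre of the dark steel seat's top, 32 mm above the bench, 105 mm from the jig's origin along its y. The seat is 44 (x) x 84 (y) mm, smaller than the plate all round. Two steel pins stand on it, 26 mm to either side of this point along the jig's y: 10 mm thick, 24 mm high, the last 7 mm coned to a 3 mm tip. Axes as the jig's.
- plate: Loose oak plate, 56 (its x) x 90 (its y) x 26 mm thick, about 0.12 kg, flat on the bench, with two 13 mm holes right through, 26 mm to either side of its centre along its y. Origin: centre of its underside. A half turn makes no difference. On the pins its y lies along the jig's y. Grip it across the 56 mm width, clear of the jaw.
- jaw: Jaw and its toothed bar. Origin: middle of the jaw's rubber face (44 mm wide, 30 high, 44 mm above the bench), which looks along the jig's +y. It starts 35 to 65 mm short of the near end of the seated plate, which is 60 mm from the jig's origin along the jig's y. It stays where it is when the levers open.
- lever_a: Squeeze lever on the jig's +x side; origin at its pivot, 60 mm above the bench. Both levers stand upright, are geared together and swing 0.19 rad toward each other; springs open them again. A full squeeze moves the jaw 10 to 18 mm (ratchet steps of 8 mm, so part of a squeeze may be idle); once the jaw meets the plate the levers stop part way.
- lever_b: Squeeze lever on the jig's -x side, mirror image of lever_a. Each finger's push of F newtons on the grips gives about 1.5 F - 8 newtons at the jaw: about 20 N of grip is right, over about 45 N crushes the plate (75 N at the jaw), under about 14 N is too loose (9 N). Let go, the jaw keeps at most 5 N.
- lever_a_grip (a point): Middle of the outer face of lever_a's black grip (26 mm along the jig's y, 44 mm high, top 152 mm above the bench; this point at 130 mm). Outer faces 63 mm apart here when open (67 at the top), about 37 fully squeezed. The point midway between both grips stays put: grip there from above, closing along the jig's x. Nothing stands above or beside.
- lever_b_grip (a point): The same point on lever_b.
- offcut_b: A plain oak offcut without holes, 46 x 88 x 19 mm, loose, lying near the plate; it may lie in either of two places. Leave it alone. Origin at the centre of its underside, long side along its y.
- hex_key: A hex key, 36 x 99 x 7 mm, loose; leave it alone.
- dowel_a: A beech dowel, 62 mm long, 12 mm thick, loose; leave it alone.
- pencil_red: A carpenter's pencil, 172 mm long, loose; leave it alone.
- wax_tin: A round tin, 70 mm wide, 29 mm high, loose, on the far side of the jig (a second one far to the left is not meant); leave it alone.

How it is judged:
By the outcome, as a careful person would: the job done as asked, in the order asked, and still so for the second after the job is handed in, while the arm keeps its last pose, push and grip.
It also fails if it takes over 61 s, if anything falls off the work surface, if the arm or the gripper's body presses on something with over 40 N, if the wrist force passes 120 N, or if a joint passes its speed limit or range.

### The arm

A 6-joint arm with a two-finger parallel gripper is mounted at the origin on a cart in front of the work surface, level with it; the furniture and walls round the work are solid. World frame = base frame: x ahead of the robot, y to its left, z up, the work surface at z = 0. Lengths are in m, angles in rad, forces in N, time in s.
With the tool pointing down it reaches from about 0.25 to 0.775 m from the base axis. Payload 4 kg.
Tool frame: the origin (TCP) lies midway between the tips of the shut fingers; the grasp point (between the pads) lies 19 mm behind it (robot.hold_point_z is the distance from the TCP to the grasp point, in m); z points along the fingers, y is the line along which they close (so a half turn about z gives the same grasp; the last joint's range is limited). The gripper opens to 94 mm and grips with 3 to 60 N. Pads are 16 mm wide; open, the fingers measure 119 mm over their backs; the gripper's body (75 mm by 177 mm) begins 78 mm behind the grasp point.
Start: joints at [1.237, 0.087, 1.371, -0, 1.684, -0.103], TCP at [0.126, 0.535, 0.206] pointing down, gripper open.
Joint ranges: [-3.1, 3.1], [-0.76, 2.03], [0.27, 2.55], [-1.08, 4.22], [0.17, 2.65], [-2.57, 2.57]. Speed limits (rad/s): [2.79, 2.79, 3.14, 3.14, 3.14, 3.14].

### API

Orientations are given as [roll, pitch, yaw] about the fixed x, y, z axes, in that order (R = Rz(yaw) Ry(pitch) Rx(roll)).
In Python, from bench import readout, imaging, robot gives the robot as it stands.
- The arm moves only by the tool carry_out, never from a script. Its argument "motion" is text: rows parted by semicolons, each of 7 numbers parted by spaces: the shift along the tool's x, y, z each as a share of 200 mm, from -1 to 1, then the turn, a rotation vector about the tool's x, y, z each as a share of 120 degrees, from -1 to 1, then the opening, from 0 (shut) to 1 (fully open). A call has 1 to 12 rows; each row shifts and turns the commanded pose from where the row before left it, along the tool's axes as they then stand; what a row does not reach is not made up. A row lasts 1/8 s, in which the tool goes at most 62.5 mm and 10.7 degrees, less where a joint would pass 70% of its speed; a pose out of reach is approached as far as the arm can. A call with a number of a shift or a turn outside -1 to 1 is refused whole. A call with a gripper value outside its range is refused whole. The fingers move at their own pace and stop on an object; the grip force is fixed at half the most. Time passes only in rows, so rows that do not move let the fingers close. It gives the time, the measured TCP pose, the force, the opening and the grip force at its end, in the units of the state.
- readout.get_obs(): the state, without advancing time (a new reading comes with each control period).
- imaging.snapshot(name): name is "scene" or "top"; returns a dict with "pixels" (400x640x3 uint8, red, green, blue), "fx", "fy", "cx", "cy" (pixels), "R" (3x3) and "t" (3): a world point X has camera coordinates R X + t. Camera axes: x right, y down, z forward; pixel columns grow to the right and rows downward; lengths in m; the calibration is good to about 2 mm. A picture is of the moment at which its call begins. There is no depth.
- robot.close_job(): hands the job in; it is judged then, once.
The state is a dict: "time": time; "joint_positions": joint angles; "qvel": joint speeds; "joint_torque": joint torques, N m; "tool_pos": TCP position; "ee_rot": TCP orientation; "wrist_force": force on the tool from outside, world axes, zero at the start; "wrist_torque": the same for the moment, N m; "width": finger opening in m; "finger_force": force on a finger pad.
Only numpy, scipy, OpenCV 4.12 (cv2) and the standard library are available. Lean on these libraries where they do the work, as an engineer would, in place of code of your own. Each camera call takes 0.05 s, during which the arm holds its last target. There are 200 camera calls.

## Working session

There is one attempt and no reset: what is moved stays moved. The work goes in short steps, Python scripts to look and compute and a tool call to move; the robot and the scene stay as the last step left them, time stands still between calls to the robot, and variables do not carry over. Pictures are saved under pics/ and viewed, at most 10 in all, crops included, and the job is handed in when it is done.

Besides the shell and the picture viewer there is one more tool, called after "Request:" by a JSON object that holds its "op" and its "data", one argument or row to a line. carry_out: Moves the arm, as the interface text tells. Its arguments: {"type":"object","properties":{"motion":{"type":"string"}},"required":["motion"]}

```bash
ls; mkdir -p pics; python3 - <<'E'
from bench import readout, imaging, robot
import cv2,numpy as np
for n in("scene","top"):
    s=imaging.snapshot(n); cv2.imwrite(f"pics/{n}0.png",s["pixels"][:,:,::-1])
    np.savez(f"{n}0.npz",**s)
    print(n,s["fx"],s["fy"],s["cx"],s["cy"],np.round(s["R"],3).tolist(),np.round(s["t"],3), "cam at",-np.array(s["R"]).T@s["t"])
print(readout.get_obs(), robot.hold_point_z)
E
```

```text
pics
scene 411.046750064718 411.046750064718 316.6789610174634 202.6265833295263 [[0.652, -0.758, -0.013], [-0.438, -0.362, -0.823], [0.62, 0.542, -0.568]] [-0.326  0.37   0.645] cam at [-0.02590962 -0.46290634  0.66649405]
top 388.40256021656455 388.40256021656455 312.01756946758246 198.74539799242064 [[-0.027, -1.0, -0.014], [-0.994, 0.029, -0.101], [0.102, 0.011, -0.995]] [0.08  0.565 0.914] cam at [0.47100934 0.05345635 0.96712178]
{'time': 0.1, 'joint_positions': array([ 1.23691000e+00,  8.79151955e-02,  1.37210224e+00, -1.81490189e-05,
        1.68356479e+00, -1.03111625e-01]), 'qvel': array([-0.00063423, -0.00045333, -0.00397286, -0.00024653,  0.00073058,
       -0.00093116]), 'joint_torque': array([ 2.10592763e-03, -3.41254413e+01, -3.03301978e+01,  7.19051762e-02,
        3.04617989e-02, -1.02109302e-04]), 'tool_pos': array([0.12566007, 0.53495599, 0.20440301]), 'ee_rot': array([-3.13961179e+00, -1.86843281e-04,  2.91081574e+00]), 'wrist_force': array([0.54846204, 0.3023647 , 0.04392352]), 'wrist_torque': array([-0.02167825,  0.02455725, -0.06221698]), 'finger_force': 0.0, 'width': 0.09395472714347108} 0.0188
```

View pics/scene0.png

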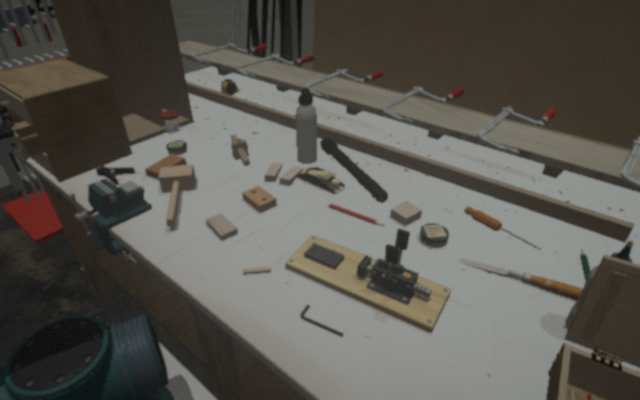

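View pics/top0.png

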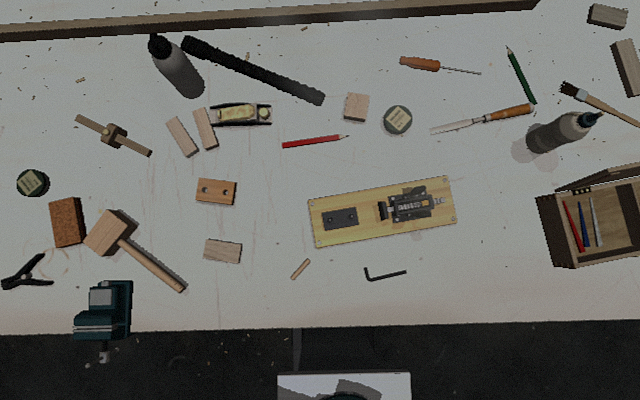

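The top view shows the plate with holes near (216,191), offcut at (223,250), the jig at (382,211), with seat at (340,219) and levers near (415,200). I'll enlarge these.

```bash
python3 - <<'E'
import cv2,numpy as np
t=cv2.imread("pics/top0.png");s=cv2.imread("pics/scene0.png")
def crop(im,x0,y0,w,h,k):
    c=cv2.resize(im[y0:y0+h,x0:x0+w],None,fx=k,fy=k,interpolation=cv2.INTER_CUBIC)
    return np.clip(c.astype(float)*1.6,0,255).astype(np.uint8)
A=np.vstack([crop(t,300,170,160,80,5)])
B=np.hstack([crop(t,190,170,50,25,8),crop(s,235,180,50,25,8)])
B2=B
cv2.imwrite("pics/c1.png",np.vstack([A,B]))
cv2.imwrite("pics/c2.png",crop(s,280,225,180,105,4))
E
```

```text
(no output)
```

View pics/c1.png

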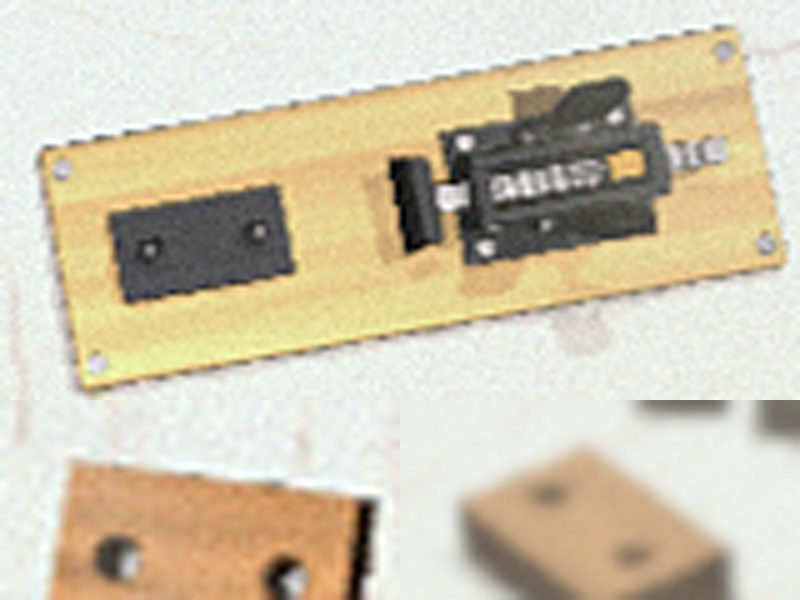

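View pics/c2.png

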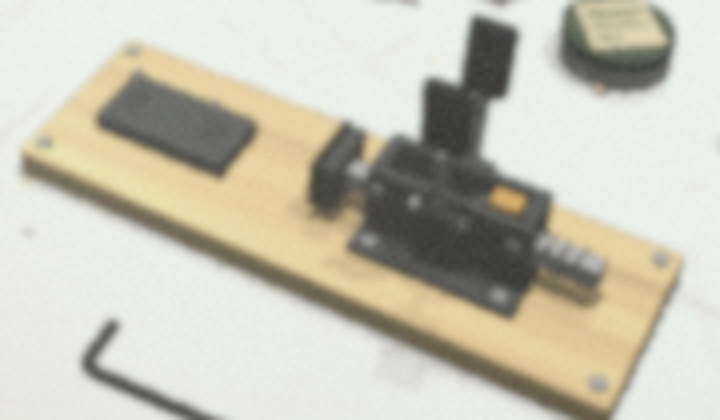

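c1: the pins are at about (152,246) and (262,229) crop px, and the plate holes at top (204.7,189.6) and (225.6,191.9). c2: gives the board and seat corners in the scene view. Next I triangulate and fit poses.

```bash
cat > h.py <<'E'
import numpy as np
from scipy.optimize import least_squares
def cam(n):
    s=np.load(n); return {k:s[k] for k in("fx","fy","cx","cy","R","t")}
def proj(c,X):
    p=np.atleast_2d(X)@c["R"].T+c["t"]; return np.c_[c["fx"]*p[:,0]/p[:,2]+c["cx"],c["fy"]*p[:,1]/p[:,2]+c["cy"]]
def uncrop(p,x0,y0,k): return (np.array(p,float)+.5)/k-.5+[x0,y0]
def tri(ct,cs,pt,ps):
    return np.array([least_squares(lambda X:np.r_[proj(ct,X)[0]-a,proj(cs,X)[0]-b],[.5,0,.02]).x for a,b in zip(pt,ps)])
def place(q,P):  # q=x,y,yaw
    c,s=np.cos(q[2]),np.sin(q[2]); P=np.array(P,float)
    return P@np.array([[c,-s,0],[s,c,0],[0,0,1]]).T+[q[0],q[1],0]
def fit(items,q0): # items: (cam,P,px)
    r=least_squares(lambda q:np.concatenate([(proj(c,place(q,P))-px).ravel() for c,P,px in items]),q0,loss='soft_l1')
    return r.x,[np.round(proj(c,place(r.x,P))-px,1).tolist() for c,P,px in items]
E
python3 - <<'E'
from h import *
T=cam("top0.npz");S=cam("scene0.npz")
bt=uncrop([(43,150),(737,30),(788,262),(88,388)],300,170,5)
bs=uncrop([(130,42),(683,260),(610,402),(25,155)],280,225,4)
st=uncrop([(108,213),(280,186),(296,272),(127,302)],300,170,5)
ss=uncrop([(137,78),(257,125),(222,165),(100,118)],280,225,4)
print(tri(T,S,bt,bs).round(4).tolist()); print(tri(T,S,st,ss).round(4).tolist())
BP=[(.06,.175,.02),(.06,-.175,.02),(-.06,-.175,.02),(-.06,.175,.02)]
SP=[(.022,.147,.032),(.022,.063,.032),(-.022,.063,.032),(-.022,.147,.032)]
pt=uncrop([(152,245),(262,229)],300,170,5); PP=[(0,.131,.054),(0,.079,.054)]
for it in ([(T,BP,bt),(S,BP,bs),(T,SP,st),(S,SP,ss),(T,PP,pt)],[(T,BP,bt),(T,SP,st),(T,PP,pt)],[(S,BP,bs),(S,SP,ss)]):
    q,r=fit(it,[.45,-.1,0]); print("jig",q.round(4),r)
    print(" seat",place(q,[(0,.105,.032)]).round(4)); 
ht=uncrop([(118,157),(285,175)],190,170,8); hs=uncrop([(148,94),(232,153)],235,180,8)
print("holes",tri(T,S,ht,hs).round(4).tolist())
HP=[(0,.026,.026),(0,-.026,.026)]
ct=uncrop([(70,62),(360,100)],190,170,8); cs=uncrop([(190,47),(325,150),(62,105)],235,180,8)
C=[(.028,.045,.026),(.028,-.045,.026),(-.028,.045,.026)]
print("corner",tri(T,S,ct,cs[:2]).round(4).tolist())
for it in([(T,HP,ht),(T,C[:2],ct),(S,HP,hs),(S,C,cs)],[(T,HP,ht),(T,C[:2],ct)],[(S,HP,hs),(S,C,cs)]): print("plate",fit(it,[.5,.3,0]))
E
```

```text
[[0.5668, 0.0732, 0.0168], [0.6172, -0.2714, 0.0158], [0.5028, -0.2874, 0.0222], [0.451, 0.0535, 0.016]]
[[0.5352, 0.0414, 0.0253], [0.5454, -0.0419, 0.0287], [0.5041, -0.0483, 0.0312], [0.4923, 0.0331, 0.0275]]
jig [ 0.534  -0.108   0.1499] [[[-0.2, -0.5], [1.3, -1.7], [1.6, 0.1], [-0.5, 0.5]], [[-0.4, -1.2], [0.5, -1.7], [-0.4, 2.3], [-2.4, -1.2]], [[0.9, -0.2], [0.8, -1.0], [1.0, -0.2], [0.4, 0.0]], [[-1.0, -1.7], [-0.1, -1.1], [-1.0, 0.3], [-2.0, -1.1]], [[0.6, 0.8], [0.4, 0.1]]]
 seat [[ 0.5183 -0.0042  0.032 ]]
jig [ 0.5335 -0.1065  0.1474] [[[-0.8, -0.4], [0.8, -1.3], [1.0, 0.5], [-1.2, 0.5]], [[0.3, -0.1], [0.1, -0.8], [0.3, -0.0], [-0.3, 0.1]], [[-0.1, 0.9], [-0.3, 0.2]]]
 seat [[ 0.5181 -0.0026  0.032 ]]
jig [ 0.5331 -0.1108  0.1498] [[[0.2, -0.5], [1.5, -0.8], [0.7, 3.4], [-1.8, -0.4]], [[-0.4, -1.0], [0.6, -0.4], [-0.3, 1.1], [-1.4, -0.4]]]
 seat [[ 0.5174 -0.0069  0.032 ]]
holes [[0.599, 0.3269, 0.0262], [0.5919, 0.2755, 0.0265]]
corner [[0.6299, 0.3412, 0.0253], [0.6145, 0.2524, 0.0259]]
plate (array([ 0.59512233,  0.30101832, -0.16076076]), [[[0.3, -0.4], [0.3, 0.1]], [[0.5, -0.7], [0.3, -0.7]], [[-0.3, 0.0], [-0.6, 0.3]], [[-1.0, -0.2], [-0.0, -0.1], [-1.4, -0.5]]])
plate (array([ 0.59412795,  0.30186636, -0.15439731]), [[[-0.0, 0.1], [-0.0, 0.5]], [[0.1, -0.2], [-0.1, -0.4]]])
plate (array([ 0.5959327 ,  0.29947561, -0.17466326]), [[[0.4, 0.1], [-0.1, 0.4]], [[-0.1, -0.1], [0.5, 0.1], [-0.7, -0.6]]])
```

Request:
{"op": "carry_out", "data": {
  "motion": "0 0 0 0 0 0.0795 1;0 0 0 0 0 0.0795 1;0 0 0 0 0 0.0795 1;0 0 0 0 0 0.0795 1;0 0 0 0 0 0.0795 1;0 0 0 0 0 0.0795 1;0 0 0 0 0 0.0795 1;0 0 0 0 0 0.0795 1;0 0 0 0 0 0.0795 1;0 0 0 0 0 0 1"
}}

```text
time: 1.35
tool_pos: [0.1258, 0.5351, 0.2049]
ee_rot: [-3.141, 0.001, 1.414]
wrist_force: [-0.3, 0.5, 0.3]
width: 0.0945
finger_force: 0.0
```

Request:
{"op": "carry_out", "data": {
  "motion": "-0.06 0.19 0 0 0 0 1;-0.06 0.19 0 0 0 0 1;-0.06 0.19 0 0 0 0 1;-0.06 0.19 0 0 0 0 1;-0.06 0.19 0 0 0 0 1;-0.06 0.19 0 0 0 0 1;-0.06 0.19 0 0 0 0 1;-0.06 0.19 0 0 0 0 1;-0.06 0.19 0 0 0 0 1;-0.06 0.19 0 0 0 0 1;-0.06 0.19 0 0 0 0 1;0 0 0 0 0 0 1"
}}

```text
time: 2.85
tool_pos: [0.5196, 0.3373, 0.2042]
ee_rot: [-3.141, 0.001, 1.411]
wrist_force: [0.1, 0.5, 0.7]
width: 0.0939
finger_force: 0.0
```

Request:
{"op": "carry_out", "data": {
  "motion": "-0.0593 0.199 0 0 0 0 1;-0.0593 0.199 0 0 0 0 1;0 0 0.19 0 0 0 1;0 0 0.19 0 0 0 1;0 0 0.19 0 0 0 1;0 0 0.19 0 0 0 1;0 0 0 0 0 0 1"
}}

```text
time: 3.72
tool_pos: [0.5888, 0.3027, 0.049]
ee_rot: [-3.133, 0.005, 1.415]
wrist_force: [-0.0, 0.0, 0.6]
width: 0.0937
finger_force: 0.0
```

```bash
cat > look.py <<'E'
import sys,cv2,numpy as np
from bench import imaging
tag=sys.argv[1]
def crop(n,x0,y0,w,h,k):
    s=imaging.snapshot(n); np.savez(f"{n}_{tag}.npz",**s)
    c=cv2.resize(s["pixels"][y0:y0+h,x0:x0+w,::-1],None,fx=k,fy=k,interpolation=cv2.INTER_CUBIC)
    return np.clip(c.astype(float)*1.6,0,255).astype(np.uint8)
a=list(map(int,sys.argv[2:7])); b=list(map(int,sys.argv[7:12]))
cv2.imwrite(f"pics/{tag}.png",np.vstack([crop("top",*a),crop("scene",*b)]))
E
python3 look.py g1 160 140 120 80 5 220 150 100 60 6
```

```text
(no output)
```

View pics/g1.png

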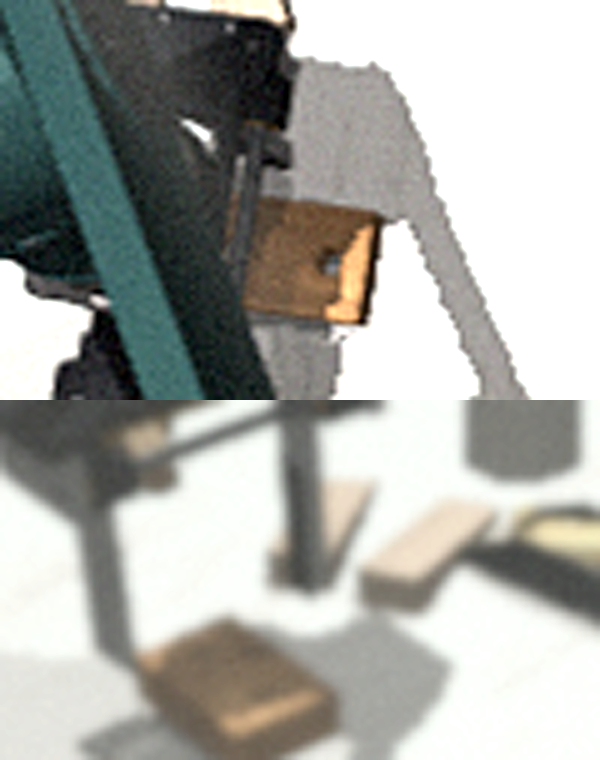

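The fingers straddle the plate (top crop: plate at (310,265), finger at (255,190)). I go down and close.

Request:
{"op": "carry_out", "data": {
  "motion": "-0.003 0.029 0 0 0 0 1;0 0 0.11 0 0 0 1;0 0 0.11 0 0 0 1;0 0 0 0 0 0 1;0 0 0 0 0 0 0;0 0 0 0 0 0 0;0 0 0 0 0 0 0;0 0 0 0 0 0 0;0 0 0 0 0 0 0;0 0 0 0 0 0 0;0 0 0 0 0 0 0"
}}

```text
time: 5.2
tool_pos: [0.5979, 0.3019, 0.01]
ee_rot: [-3.141, -0.0, 1.412]
wrist_force: [-3.6, 0.4, 4.9]
width: 0.0558
finger_force: 30.0
```

Request:
{"op": "carry_out", "data": {
  "motion": "0 0 0 0 0 0 0.8;0 0 0 0 0 0 0.8;0 0 0 0 0 0 0.8;0 0 0.03 0 0 0 0.8;0 0 0 0 0 0 0;0 0 0 0 0 0 0;0 0 0 0 0 0 0;0 0 0 0 0 0 0;0 0 0 0 0 0 0;0 0 0 0 0 0 0"
}}

```text
time: 6.45
tool_pos: [0.5982, 0.3016, 0.0034]
ee_rot: [-3.141, 0.0, 1.412]
wrist_force: [-0.2, -0.6, -0.7]
width: 0.0556
finger_force: 30.0
```

Request:
{"op": "carry_out", "data": {
  "motion": "0 0 -0.1 0 0 0 0;0 0 -0.15 0 0 0 0;0 0 -0.15 0 0 0 0;0 0 -0.15 0 0 0 0;0 0 0 0 0 -0.0735 0;0 0 0 0 0 -0.0735 0;0 0 0 0 0 0 0"
}}

```text
time: 7.32
tool_pos: [0.5986, 0.3017, 0.1152]
ee_rot: [3.14, -0.001, 1.718]
wrist_force: [0.7, 0.7, -1.5]
width: 0.0557
finger_force: 30.0
```

Request:
{"op": "carry_out", "data": {
  "motion": "-0.1 -0.04 0 0 0 0 0;-0.15 -0.065 0 0 0 0 0;-0.15 -0.065 0 0 0 0 0;-0.15 -0.065 0 0 0 0 0;-0.15 -0.065 0 0 0 0 0;-0.15 -0.065 0 0 0 0 0;-0.15 -0.065 0 0 0 0 0;-0.15 -0.065 0 0 0 0 0;-0.15 -0.065 0 0 0 0 0;-0.15 -0.06 0 0 0 0 0;0 0 0 0 0 0 0;0 0 0 0 0 0 0"
}}

```text
time: 8.82
tool_pos: [0.5191, -0.0032, 0.114]
ee_rot: [3.14, -0.0, 1.719]
wrist_force: [-0.7, -0.6, -0.6]
width: 0.0558
finger_force: 30.0
```

```bash
python3 look.py p1 290 150 130 60 6 270 170 120 60 6
```

```text
Traceback (most recent call last):
  File "look.py", line 9, in <module>
    cv2.imwrite(f"pics/{tag}.png",np.vstack([crop("top",*a),crop("scene",*b)]))
                                  ~~~~~~~~~^^^^^^^^^^^^^^^^^^^^^^^^^^^^^^^^^^^
ValueError: all the input array dimensions except for the concatenation axis must match exactly, but along dimension 1, the array at index 0 has size 780 and the array at index 1 has size 720
```

```bash
python3 look.py p1 290 170 130 50 6 270 215 130 50 6
```

```text
(no output)
```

View pics/p1.png

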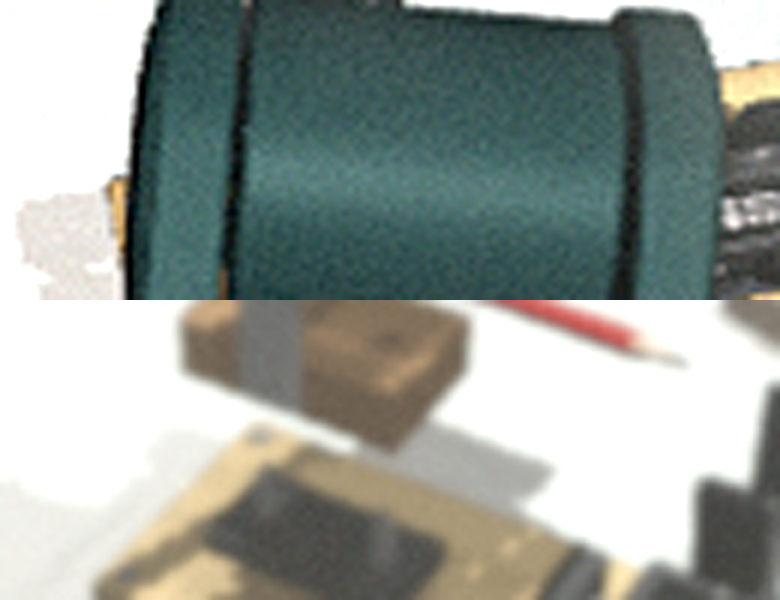

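The top view is occluded by the arm. The scene view shows the plate's lower corners at (182,375), (392,450), (467,350) and the pins on the seat. I enlarge it for a relative measurement.

```bash
python3 - <<'E'
import cv2,numpy as np
s=np.load("scene_p1.npz")["pixels"][207:267,294:354,::-1]
c=cv2.resize(s,None,fx=10,fy=10,interpolation=cv2.INTER_CUBIC).astype(float)
c=255*(np.clip(c/150,0,1))**.7
cv2.imwrite("pics/p2.png",c.astype(np.uint8))
E
```

```text
(no output)
```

View pics/p2.png

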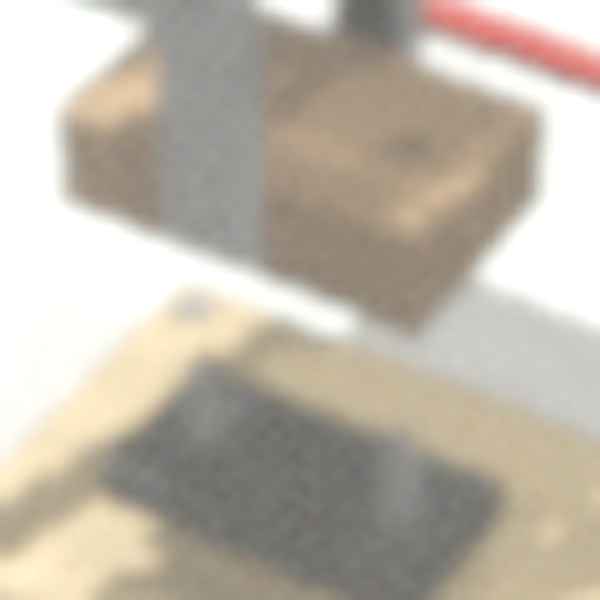

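```bash
python3 - <<'E'
from h import *
S=cam("scene_p1.npz")
u=lambda p:uncrop(p,294,207,10)
z=.1106
PC=[(-.028,.045,z),(-.028,-.045,z),(.028,-.045,z),(-.028,.045,z+.026),(-.028,-.045,z+.026),(.028,-.045,z+.026),(0,-.026,z+.026)]
pp=u([(67,197),(417,332),(535,200),(67,118),(412,232),(540,112),(403,145)])
q,r=fit([(S,PC,pp)],[.518,-.003,.148]); print("plate",q.round(4),r)
r2=least_squares(lambda v:(proj(S,place(v[:3],np.array(PC)+[0,0,v[3]]))-pp).ravel(),[.518,-.003,.148,0],loss='soft_l1');print(r2.x.round(4))
SP=[(.022,.042,.032),(-.022,.042,.032),(.022,-.042,.032),(-.022,-.042,.032)]
sp=u([(205,360),(108,470),(503,490),(405,597)])
PP=[(0,.026,.056),(0,-.026,.056),(0,.026,.032),(0,-.026,.032)]
ip=u([(212,378),(403,438),(207,440),(398,512)])
for it in([(S,SP,sp),(S,PP,ip)],[(S,SP,sp)],[(S,PP,ip)]): print("seat",fit(it,[.518,-.003,.148]))
print(((proj(S,place([.5181,-.0026,.148],PP))-[294,207]+.5)*10-.5).round())
E
```

```text
plate [ 0.5204 -0.0043  0.1445] [[[-0.7, 0.4], [-0.3, 0.6], [0.8, -0.2], [-1.1, -1.2], [0.3, 0.9], [0.6, -0.9], [0.2, -0.3]]]
[ 0.5425  0.0137  0.1527 -0.0224]
seat (array([ 0.51822791, -0.00644874,  0.13286147]), [[[-0.2, 0.2], [-1.0, -0.3], [0.7, -0.1], [0.6, 0.5]], [[-0.5, -1.9], [-0.2, 0.1], [0.2, -0.2], [0.2, 0.7]]])
seat (array([ 0.51840969, -0.00602179,  0.12257138]), [[[-0.1, 0.0], [-1.0, -0.6], [0.6, -0.1], [0.3, 0.5]]])
seat (array([ 0.51778136, -0.00698081,  0.17769834]), [[[-0.7, -1.5], [0.1, -0.0], [-0.0, 0.3], [0.5, 0.6]]])
[[193. 353.]
 [388. 431.]
 [195. 432.]
 [387. 511.]]
```

Request:
{"op": "carry_out", "data": {
  "motion": "-0.0055 -0.009 0.08 0 0 0 0;0 0 0.1 0 0 0 0;0 0 0.065 0 0 0 0;0 0 0 0 0 0 0;0 0 0 0 0 0 0"
}}

```text
time: 9.65
tool_pos: [0.5175, -0.005, 0.0648]
ee_rot: [3.141, 0.0, 1.72]
wrist_force: [1.3, -0.3, -2.0]
width: 0.0559
finger_force: 30.0
```

Request:
{"op": "carry_out", "data": {
  "motion": "0 0 0.02 0 0 0 0;0 0 0.02 0 0 0 0;0 0 0 0 0 0 0;0 0 0 0 0 0 0"
}}

```text
time: 10.15
tool_pos: [0.5172, -0.005, 0.0565]
ee_rot: [3.141, -0.0, 1.72]
wrist_force: [-1.1, -0.8, -1.5]
width: 0.0555
finger_force: 30.0
```

Request:
{"op": "carry_out", "data": {
  "motion": "0 0 0.015 0 0 0 0;0 0 0.015 0 0 0 0;0 0 0 0 0 0 0;0 0 0 0 0 0 0"
}}

```text
time: 10.65
tool_pos: [0.5181, -0.004, 0.0506]
ee_rot: [3.139, -0.002, 1.72]
wrist_force: [2.6, 4.3, -2.2]
width: 0.0557
finger_force: 30.0
```

Request:
{"op": "carry_out", "data": {
  "motion": "0.007 0.007 0 0 0 0 0;0 0 0.015 0 0 0 0;0 0 0 0 0 0 0;0 0 0 0 0 0 0"
}}

```text
time: 11.15
tool_pos: [0.5178, -0.0035, 0.0469]
ee_rot: [-3.14, -0.0, 1.72]
wrist_force: [1.0, 0.8, -2.7]
width: 0.0559
finger_force: 30.0
```

Free of side force; go on down (seated TCP z should be about 0.0354).

Request:
{"op": "carry_out", "data": {
  "motion": "0 0 0.02 0 0 0 0;0 0 0.015 0 0 0 0;0 0 0.015 0 0 0 0;0 0 0 0 0 0 0;0 0 0 0 0 0 0"
}}

```text
time: 11.78
tool_pos: [0.5183, -0.0035, 0.0374]
ee_rot: [-3.141, 0.0, 1.72]
wrist_force: [0.0, -0.1, -1.1]
width: 0.0556
finger_force: 30.0
```

Request:
{"op": "carry_out", "data": {
  "motion": "0 0 0.01 0 0 0 0;0 0 0 0 0 0 0;0 0 0 0 0 0 0"
}}

```text
time: 12.15
tool_pos: [0.5183, -0.0034, 0.0355]
ee_rot: [-3.142, -0.0, 1.72]
wrist_force: [0.1, 0.2, -1.4]
width: 0.0557
finger_force: 30.0
```

Request:
{"op": "carry_out", "data": {
  "motion": "0 0 0.008 0 0 0 0;0 0 0.005 0 0 0 0;0 0 0 0 0 0 0;0 0 0 0 0 0 0"
}}

```text
time: 12.65
tool_pos: [0.5185, -0.0034, 0.0353]
ee_rot: [3.141, 0.0, 1.72]
wrist_force: [-4.1, 1.1, 9.7]
width: 0.0561
finger_force: 30.0
```

Contact at 0.0353, so the plate is seated. Release and lift.

Request:
{"op": "carry_out", "data": {
  "motion": "0 0 -0.008 0 0 0 0.5;0 0 0 0 0 0 1;0 0 0 0 0 0 1;0 0 0 0 0 0 1;0 0 -0.1 0 0 0 1;0 0 -0.2 0 0 0 1;0 0 -0.25 0 0 0 1;0 0 -0.25 0 0 0 1;0 0 0 0 0 0 1"
}}

```text
time: 13.78
tool_pos: [0.5211, -0.0037, 0.2]
ee_rot: [3.131, 0.003, 1.72]
wrist_force: [-0.3, -0.3, -0.8]
width: 0.0938
finger_force: 0.0
```

```bash
python3 - <<'E'
import cv2,numpy as np
from bench import imaging
s=imaging.snapshot("scene"); np.savez("scene_l.npz",**s)
def e(im,x0,y0,w,h,k):
    c=cv2.resize(im[y0:y0+h,x0:x0+w,::-1],None,fx=k,fy=k,interpolation=cv2.INTER_CUBIC).astype(float)
    return (255*(np.clip(c/130,0,1))**.6).astype(np.uint8)
a=e(s["pixels"],285,225,135,75,0 or 5.9)
a=cv2.resize(e(s["pixels"],290,225,133,60,6),None,fx=1,fy=1)
b=e(np.load("top0.npz")["pixels"],370,178,80,40,6); b2=e(s["pixels"],380,222,53,40,6)
cv2.imwrite("pics/l.png",np.vstack([a[:, :798],np.hstack([b,b2])[:, :798]]))
print(a.shape,b.shape,b2.shape)
E
```

```text
(360, 798, 3) (240, 480, 3) (240, 318, 3)
```

View pics/l.png

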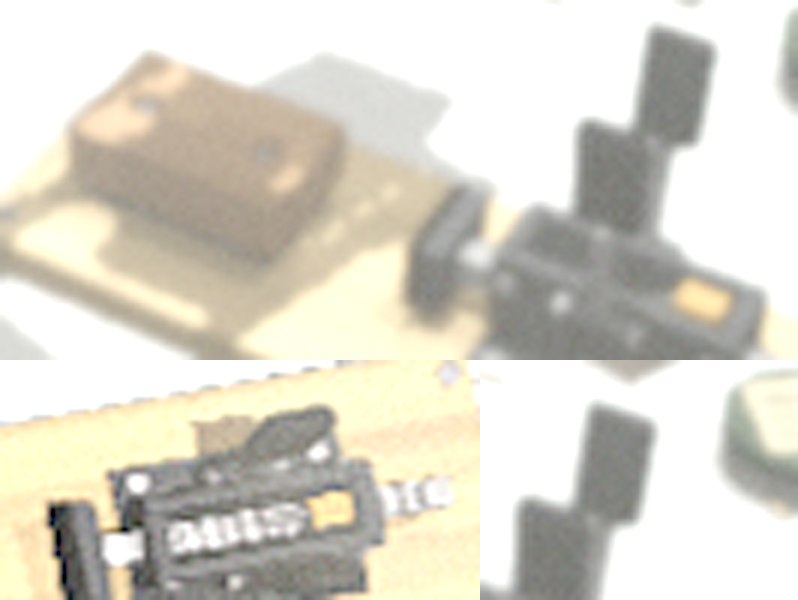

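The plate lies on the seat with the pins in its holes. Lever_b's grip has its outer top edge at (580,122)–(642,140), and lever_a's at (652,27)–(715,45).

```bash
python3 - <<'E'
from h import *
S=cam("scene_l.npz");T=cam("top0.npz")
b=uncrop([(580,121),(642,139)],290,225,6); a=uncrop([(652,27),(715,45)],290,225,6)
J=np.array([.534,-.1072,.148])
for yl in (-.04,-.06,-.07,-.08,-.1):
    print(yl,(proj(S,place(J,[(-.0335,yl+.013,.152),(-.0335,yl-.013,.152)]))-b).round(1).tolist(),(proj(S,place(J,[(.023,yl+.013,.152),(.023,yl-.013,.152)]))-a).round(1).tolist())
# jaw face top edge, c2 crop
r=least_squares(lambda v:np.r_[(proj(S,place(J,[(-.0335+v[1],v[0]+.013,.152),(-.0335+v[1],v[0]-.013,.152)]))-b).ravel()],[-.07,0]);print(r.x,r.fun)
# top view: lever_a grip top centre px, plain look
yl=r.x[0]
print(proj(T,place(J,[(.03,yl,.152),(-.03,yl,.152),(0.03,yl,.13)])).round(1), uncrop([(290,430-360)],370,178,6))
print("mid",place(J,[(0,yl,.13)]))
E
```

```text
-0.04 [[-14.5, -4.0], [-12.5, -2.4]] [[-14.3, -3.6], [-12.9, -2.5]]
-0.06 [[-5.1, -0.5], [-2.8, 1.2]] [[-5.2, -0.5], [-3.5, 0.8]]
-0.07 [[-0.3, 1.3], [2.2, 3.0]] [[-0.5, 1.1], [1.3, 2.4]]
-0.08 [[4.6, 3.1], [7.2, 4.8]] [[4.2, 2.8], [6.1, 4.1]]
-0.1 [[14.5, 6.7], [17.4, 8.6]] [[13.7, 6.1], [15.9, 7.5]]
[-0.06591263  0.00483384] [-1.17167001 -0.86140095  1.15361921  0.79263993]
[[421.1 186.6]
 [427.  214.6]
 [418.4 188. ]] [[417.91666667 189.25      ]]
mid [[ 0.5437195  -0.17239207  0.13      ]]
```

Request:
{"op": "carry_out", "data": {
  "motion": "-0.11 0 0 0 0 0 1;-0.15 0 0 0 0 0 1;-0.15 0 0 0 0 0 1;-0.15 0 0 0 0 0 1;-0.15 0 0 0 0 0 1;-0.15 0 0 0 0 0 1;0 0 0 0 0 0 1;0 0 0 0 0 0 1"
}}

```text
time: 14.82
tool_pos: [0.5432, -0.1727, 0.1928]
ee_rot: [-3.139, -0.002, 1.72]
wrist_force: [-0.1, 0.6, -0.0]
width: 0.0938
finger_force: 0.0
```

```bash
python3 - <<'E'
import cv2,numpy as np
from bench import imaging
s=imaging.snapshot("scene"); np.savez("scene_m.npz",**s)
c=cv2.resize(s["pixels"][190:290,320:450,::-1],None,fx=6,fy=6,interpolation=cv2.INTER_CUBIC).astype(float)
cv2.imwrite("pics/m.png",(255*(np.clip(c/130,0,1))**.6).astype(np.uint8))
E
```

```text
(no output)
```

View pics/m.png

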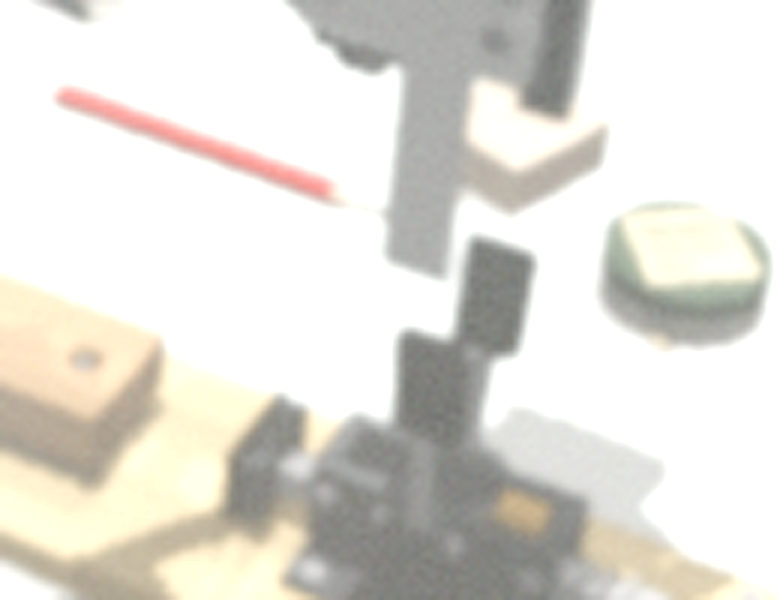

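The fingers stand either side of the grips (finger tip (417,265), lever_b top (430,340)), and the plate has a pin in its hole. Lower, then do the first squeeze.

Request:
{"op": "carry_out", "data": {
  "motion": "0 0 0.1 0 0 0 1;0 0 0.1 0 0 0 1;0 0 0.1 0 0 0 1;0 0 0.1 0 0 0 1;0 0 0 0 0 0 1;0 0 0 0 0 0 1"
}}

```text
time: 15.62
tool_pos: [0.5443, -0.173, 0.1153]
ee_rot: [3.141, 0.0, 1.721]
wrist_force: [0.4, 0.3, 0.9]
width: 0.0942
finger_force: 0.0
```

Request:
{"op": "carry_out", "data": {
  "motion": "0 0 0 0 0 0 0;0 0 0 0 0 0 0;0 0 0 0 0 0 0;0 0 0 0 0 0 0;0 0 0 0 0 0 0;0 0 0 0 0 0 0"
}}

```text
time: 16.38
tool_pos: [0.5443, -0.1736, 0.1155]
ee_rot: [3.14, 0.001, 1.72]
wrist_force: [-0.3, 0.8, 6.3]
width: 0.0374
finger_force: 15.9
```

Request:
{"op": "carry_out", "data": {
  "motion": "0 0 0 0 0 0 0;0 0 0 0 0 0 0.85;0 0 0 0 0 0 0.85;0 0 0 0 0 0 0.85;0 0 0 0 0 0 0.85;0 0 0 0 0 0 0.85;0 0 0 0 0 0 0;0 0 0 0 0 0 0;0 0 0 0 0 0 0;0 0 0 0 0 0 0;0 0 0 0 0 0 0;0 0 0 0 0 0 0"
}}

```text
time: 17.88
tool_pos: [0.5443, -0.1733, 0.1148]
ee_rot: [3.141, -0.0, 1.72]
wrist_force: [1.4, 2.3, 1.4]
width: 0.0366
finger_force: 29.9
```

```bash
python3 - <<'E'
import cv2,numpy as np
from bench import imaging
s=imaging.snapshot("scene"); np.savez("scene_n.npz",**s)
p=lambda f:np.load(f)["pixels"][240:285,340:380].astype(float).mean(2)
a,b=p("scene_m.npz"),s["pixels"][240:285,340:380].astype(float).mean(2)
# jaw shift along image by phase correlation
d=lambda im:np.clip(80-im,0,80)
for row in (255,262,268): print(row,[int(v) for v in np.load("scene_m.npz")["pixels"][row,335:380].mean(1)],[int(v) for v in s["pixels"][row,335:380].mean(1)])
E
```

```text
255 [109, 111, 110, 103, 91, 75, 66, 65, 65, 67, 79, 102, 120, 127, 126, 126, 127, 127, 126, 128, 127, 128, 129, 131, 132, 131, 135, 136, 137, 133, 123, 114, 122, 142, 154, 158, 162, 163, 163, 163, 163, 164, 165, 164, 163] [117, 118, 116, 107, 92, 78, 71, 69, 71, 73, 86, 113, 136, 146, 141, 123, 97, 73, 63, 71, 75, 78, 74, 71, 88, 117, 132, 137, 139, 144, 151, 159, 164, 168, 171, 173, 174, 175, 175, 176, 176, 175, 176, 175, 175]
262 [62, 59, 61, 60, 58, 64, 74, 79, 93, 112, 124, 124, 122, 121, 121, 121, 120, 121, 119, 119, 119, 117, 117, 113, 102, 83, 60, 51, 50, 51, 52, 49, 49, 48, 50, 71, 101, 120, 122, 112, 97, 81, 71, 68, 58] [67, 67, 64, 65, 66, 71, 78, 87, 101, 112, 108, 83, 63, 54, 60, 65, 64, 64, 58, 66, 85, 105, 114, 118, 117, 117, 117, 118, 118, 119, 124, 127, 130, 131, 134, 134, 134, 135, 132, 122, 101, 83, 72, 66, 63]
268 [56, 62, 73, 89, 108, 122, 129, 133, 132, 130, 127, 127, 127, 126, 128, 134, 137, 140, 140, 139, 137, 126, 96, 59, 45, 47, 49, 49, 50, 47, 51, 64, 81, 92, 100, 101, 90, 72, 60, 56, 58, 62, 64, 66, 63] [62, 68, 75, 92, 114, 129, 135, 139, 139, 133, 108, 74, 53, 51, 54, 52, 51, 51, 53, 58, 64, 68, 71, 72, 68, 67, 68, 65, 65, 67, 69, 78, 79, 85, 97, 104, 95, 78, 60, 56, 63, 66, 67, 66, 65]
```

The jaw advanced about 27 mm in two squeezes and is now near the plate. Next squeeze.

Request:
{"op": "carry_out", "data": {
  "motion": "0 0 0 0 0 0 0.85;0 0 0 0 0 0 0.85;0 0 0 0 0 0 0.85;0 0 0 0 0 0 0.85;0 0 0 0 0 0 0.85;0 0 0 0 0 0 0;0 0 0 0 0 0 0;0 0 0 0 0 0 0;0 0 0 0 0 0 0;0 0 0 0 0 0 0;0 0 0 0 0 0 0;0 0 0 0 0 0 0"
}}

```text
time: 19.42
tool_pos: [0.5443, -0.1735, 0.115]
ee_rot: [3.14, 0.0, 1.72]
wrist_force: [1.8, 0.8, 3.8]
width: 0.0365
finger_force: 30.0
```

Request:
{"op": "carry_out", "data": {
  "motion": "0 0 0 0 0 0 0.85;0 0 0 0 0 0 0.85;0 0 0 0 0 0 0.85;0 0 0 0 0 0 0.85;0 0 0 0 0 0 0.85;0 0 0 0 0 0 0;0 0 0 0 0 0 0;0 0 0 0 0 0 0;0 0 0 0 0 0 0;0 0 0 0 0 0 0;0 0 0 0 0 0 0;0 0 0 0 0 0 0"
}}

```text
time: 20.92
tool_pos: [0.5443, -0.1732, 0.1148]
ee_rot: [3.14, -0.0, 1.72]
wrist_force: [2.9, 2.0, 1.3]
width: 0.0418
finger_force: 30.0
```

The levers stopped part way (41.8 mm against 36.5 mm), so the jaw is against the plate. I hold it and check by pixels.

Request:
{"op": "carry_out", "data": {
  "motion": "0 0 0 0 0 0 0;0 0 0 0 0 0 0;0 0 0 0 0 0 0;0 0 0 0 0 0 0"
}}

```text
time: 21.42
tool_pos: [0.5443, -0.1733, 0.1148]
ee_rot: [3.14, -0.0, 1.72]
wrist_force: [4.0, 3.0, 2.4]
width: 0.0417
finger_force: 30.0
```

```bash
python3 - <<'E'
import numpy as np,cv2
from bench import imaging
s=imaging.snapshot("scene")["pixels"]
for r in (262,268): print([int(v) for v in s[r,330:365].mean(1)])
a=np.load("scene_m.npz")["pixels"]
g=lambda im:im[225:272,295:338].astype(np.float32).mean(2)
print(cv2.phaseCorrelate(g(a),g(s)))
E
```

```text
[72, 73, 71, 70, 67, 58, 56, 51, 49, 51, 55, 53, 53, 51, 55, 65, 72, 72, 75, 76, 83, 88, 92, 101, 109, 115, 119, 117, 110, 100, 97, 104, 105, 100, 106]
[74, 70, 66, 63, 59, 62, 64, 67, 66, 67, 63, 64, 66, 71, 78, 85, 89, 89, 83, 81, 83, 85, 83, 82, 80, 78, 76, 76, 73, 69, 70, 68, 66, 66, 65]
((0.06084785626618938, -0.2615031824851499), 0.8129822920869898)
```

```bash
python3 -c "
from bench import robot
print(robot.close_job())"
```

```text
the job is handed in; nothing more can be done
None
```

The plate is seated flush on the pins and the jaw presses against it after four squeezes; I handed the job in at about 21.5 s, still squeezing at 30 N per finger (the fixed grip force; about 20 N was the stated ideal, 14–45 N the limits).

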